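# Check the closed sandwich press with a surface thermometer

### The arm

A 7-joint arm with a two-finger parallel gripper is mounted at the origin on the work surface; the furniture and walls round the work are solid. World frame = base frame: x ahead of the robot, y to its left, z up, the work surface at z = 0. Lengths are in m, angles in rad, forces in N, time in s.
With the tool pointing down it reaches from about 0.35 to 0.9 m from the base axis. Payload 8.1 kg.
Tool frame: the origin (TCP) lies between the finger pads; the fingertips stand 8 mm ahead of it and the grasp point (between the pads) lies 11 mm behind it (manip.tip_reach is the z of the fingertips in the tool frame, in m); z points along the fingers, y is the line along which they close (so a half turn about z gives the same grasp; the last joint's range is limited). The gripper opens to 85 mm and grips with 20 to 120 N. Pads are 22 mm wide; open, the fingers measure 114 mm over their backs; the gripper's body (76 mm by 85 mm) begins 54 mm behind the grasp point. The pads swing forward as they close: fully open they stand 13 mm farther back than shut.
Start: joints at [1.027, 0.434, 0.025, 1.573, -0.012, 1.134, -0.075], TCP at [0.267, -0.565, 0.239] pointing down, gripper open.
Joint ranges: [-2.62, 2.62], [-0.44, 2.09], [-1.27, 1.32], [0.08, 2.57], [-1.32, 4.46], [0.12, 2], [-2.74, 2.74]. Speed limits (rad/s): [2.22, 2.22, 3.01, 3.01, 3.14, 3.14, 3.14].

### API

Orientations are given as a unit quaternion [w, x, y, z].
In Python, from station import manip gives the robot as it stands.
- The arm moves only by the tool step_arm, never from a script. Its argument "motion" is a list of rows, each a list of 7 numbers: the turn, a rotation vector about the tool's x, y, z normalised to -1 to 1, where 1 is 90 degrees, then the shift along the tool's x, y, z normalised to -1 to 1, where 1 is 0.4 m, then the gripper's target within -1 to 1 (shut at 1, half-way at 0, fully open at -1). In form: [[ax, ay, az, dx, dy, dz, hand], ...]. A call has 1 to 20 rows; each row is the pose to reach, as a shift and turn from the pose commanded when the call began, along the tool's axes at that moment; what a row does not reach only later rows make up. A row lasts 1/12 s, in which the tool goes at most 41.7 mm and 7.16 degrees, less where a joint would pass 70% of its speed; a pose out of reach is approached as far as the arm can. A call with a number of a shift or a turn outside -1 to 1 is refused whole. A call with a gripper value outside its range is refused whole. The fingers move at their own pace and stop on an object; the grip force is fixed at half the most. Time passes only in rows, so rows that repeat a pose let the fingers close. It gives the time, the measured TCP pose, the force, the opening and the grip force at its end, in the units of the state.
- manip.observe(): the state, without advancing time (a new reading comes with each control period).
- manip.capture(name): name is "scene" or "top" or "wrist"; returns a dict with "pixels" (480x640x3 uint8, red, green, blue), "fx", "fy", "cx", "cy" (pixels), "R" (3x3) and "t" (3): a world point X has camera coordinates R X + t; the wrist camera has in their place "tool_from_camera" (4x4, takes a point from camera to tool coordinates, whose origin is the TCP and whose axes are the flange's). Camera axes: x right, y down, z forward; pixel columns grow to the right and rows downward; lengths in m; the calibration is good to about 2 mm. A picture is of the moment at which its call begins: read the wrist's pose just before it. There is no depth.
- manip.sign_off(): hands the job in; it is judged then, once.
The state is a dict: "time": time; "qpos": joint angles; "joint_velocities": joint speeds; "effort": joint torques, N m; "tcp_pos": TCP position; "ee_rot": TCP orientation; "contact_force": force on the tool from outside, world axes, zero at the start; "moment": the same for the moment, N m; "gripper_width": opening from 0.0 (shut) to 1.0 (fully open); "grip_force": force on a finger pad.
Only numpy, scipy, OpenCV 4.12 (cv2) and the standard library are available. Lean on these libraries where they do the work, as an engineer would, in place of code of your own. Each camera call takes 0.05 s, during which the arm holds its last target. There are 200 camera calls.

### The job

The sandwich press has been left open to cool: gently lower its lid until it is fully shut, then take the surface thermometer out of its wooden stand and hold its sprung tip inside the ring marked on the sloping front of the lid, square to that sloping surface and lightly, with the tip pressed about half way in. Finish still holding the thermometer there for the reading, and do not disturb the other things on the worktop.

Things in the scene. Friction and masses are not known exactly. Their poses are not given: they have to be found in the camera images.
- press: sandwich press, fixed to the worktop: black base 230 (x) x 250 (y) x 54 mm high. Origin at the centre of its underside, on the worktop; its -x side is the front (handle side, towards the robot), its +x side has the hinge.
- press_lid (a joint): hinge angle of the lid (rad): 0 = fully shut, grows as the lid opens upward, at most 1.2. The stiff hinge stays where it is left and needs about 2 to 6 N of push at the front edge.
- press_lid_hinge (a point): point on the hinge axis, mid-width, at (115, 0, 56) mm in the press frame; the axis is the press's y axis. Aluminium lid, measured from here when shut: 250 mm wide, underside at height 0, flat top 55 mm up from 5 to 110 mm in front, then a 20 degree slope down to the front edge (230 mm in front, 12 mm up).
- press_lid_handle (a point): middle of the lid's black handle bar: a round bar of 14 mm diameter, 140 mm long along the press's y, 268 mm in front of the hinge axis and 12 mm above it when shut, with a 27 mm gap between bar and lid.
- spot: the marked spot: dark engraved ring, 26 mm outer and 20 mm inner diameter, with a centre dot, on the lid's sloping front face, 45 mm to the press's +y side of the middle. Origin at the ring's centre on the surface; z is the surface's outward normal, leaning 20 degrees from vertical towards the press's front when shut. It then lies 175 mm in front of the hinge axis and 31 mm above it.
- stand: wooden stand, fixed: 100 x 100 x 12 mm foot with a 70 x 70 mm block up to 100 mm height and a 17 mm square upright hole in the middle, open at the top. Origin at the centre of its underside.
- probe: surface thermometer, 120 g, upright in the stand's hole. Origin where the tip is when not pressed, 16 mm above the worktop at first; z runs from tip to handle. From the tip: steel stem of 11 mm diameter to 84 mm, collar of 32 mm diameter from 84 to 90 mm (rests on the stand's top), white handle 26 mm (its x) by 20 mm (its y) from 90 to 165 mm, small dark display on its -y side.
- plunger (a joint): how far the sprung tip is pressed in (m): 0 = free, 0.012 = fully in; the spring gives 0.4 N per mm.
- probe_tip (a point): lowest point of the thermometer's copper ball tip (10 mm diameter) on its axis; moves with the sprung tip.
- salt_tub: bystander: blue and white round tub, 80 x 142 mm high; origin at the centre of its underside.
- shaker: bystander: small shaker, 44 x 90 mm high; origin at the centre of its underside.
- medicine: bystander: brown bottle with a green cap, 48 x 80 mm high; origin at the centre of its underside.
- tin_b: bystander: low round tin, 87 x 40 mm high; origin at the centre of its underside.
- mug_a: bystander: dark green mug, 86 x 118 x 96 mm high; origin at the centre of its underside.
There are look-alikes about, which are no part of the job. Leave any green or red look-alike of the probe alone.

How it is judged:
On the way:
1. the lid is fully shut (within 0.03 rad) (value of joint press_lid below 0.03 rad and contact force between probe and press below 0.1 N), for 0.2 s.
At the end, for the whole second after the job is handed in: Lid shut (within 0.03 rad); thermometer held still in the gripper, clear of its stand, tip within 8 mm of the ring's centre, axis within 0.14 rad of square to the surface, tip pressed in 2 to 10 mm of its 12 mm, with 0.6 to 5 N on the press (value of joint press_lid below 0.03 rad and distance between probe_tip and spot below 0.008 m and angle between the z axis of probe and the z axis of spot, either way round below 0.14 rad and value of joint plunger between 0.002 and 0.01 m and contact force between probe and press between 0.6 and 5 N and contact force between the fingers and probe above 2 N and contact force between probe and stand below 0.1 N and linear speed of probe below 0.02 m/s); the arm keeps its last pose, push and grip.
It fails at once if the lid is slammed (faster than 2 rad/s) (velocity of joint press_lid below -2 rad/s).
It fails at once if the thermometer is pushed hard against the press (over 15 N) (contact force between probe and press above 15 N).
It fails at once if a bystander is moved more than 3 cm or tipped (distance of any of salt_tub, shaker, medicine, tin_b, mug_a from where it was at the start of the episode above 0.03 m or angle between any of salt_tub, shaker, medicine, tin_b, mug_a's own z axis and vertical above 0.4 rad).
It also fails if it takes over 54 s, if anything falls off the work surface, if the arm or the gripper's body presses on something with over 40 N, if the wrist force passes 120 N, or if a joint passes its speed limit or range.

## Working session

There is one attempt and no reset: what is moved stays moved. The work goes in short steps, Python scripts to look and compute and a tool call to move; the robot and the scene stay as the last step left them, time stands still between calls to the robot, and variables do not carry over. Pictures are saved under pics/ and viewed, at most 13 in all, crops included, and the job is handed in when it is done.

Besides the shell and the picture viewer there is one more tool, called after "Emit:" as a command line: name --pt "numbers of a row" for each row, then --argument value for the rest. step_arm: Moves the arm, as the interface text tells. Scaled input: -1 to 1 covers 0.4 m each way for a shift and 90 degrees each way for a turn. Its arguments: {"type":"object","properties":{"motion":{"type":"array","items":{"type":"array","items":{"type":"number","minimum":-1,"maximum":1}}}},"required":["motion"]}

```bash
mkdir -p pics; python3 - <<'E'
from station import manip
import cv2,pickle,numpy as np
o=manip.observe(); print(o, manip.tip_reach)
c={n:manip.capture(n) for n in("scene","top")}
pickle.dump(c,open('cap0.pkl','wb'))
for n in c:
    cv2.imwrite(f'pics/{n}0.png',c[n]['pixels'][:,:,::-1]); print(n,c[n]['fx'],c[n]['cx'],c[n]['cy'],c[n]['R'],c[n]['t'],-np.array(c[n]['R']).T@c[n]['t'])
E
```

```text
{'time': 0.0, 'qpos': array([ 1.0274087 ,  0.43523413,  0.02497579,  1.57410529, -0.01160673,
        1.13403508, -0.07506554]), 'joint_velocities': array([-1.21422750e-03,  1.08479731e-03,  1.19515823e-03,  1.34530590e-03,
       -1.50757680e-03, -1.49635131e-03,  9.50197950e-05]), 'effort': array([-5.21665697e-04, -6.70484376e+01,  1.02465346e+00, -3.16204441e+01,
        1.55815214e-02,  1.24328054e-02,  6.84888263e-06]), 'tcp_pos': array([ 0.26638822, -0.56482181,  0.23851592]), 'ee_rot': array([-7.79887273e-04,  9.75815569e-01,  2.18593929e-01, -2.48012892e-04]), 'contact_force': array([ 0.57537582, -0.55435562, -0.60891603]), 'moment': array([-0.01285584, -0.01867695,  0.02123633]), 'grip_force': 0.0, 'gripper_width': 0.9997562694186418} 0.008
scene 445.08807737264635 324.1893104980088 235.48364511825778 [[-0.63974798 -0.76848991  0.01207408]
 [-0.52064709  0.42176229 -0.74232283]
 [ 0.56537521 -0.48118586 -0.6699336 ]] [0.35503797 0.3175057  0.78587332] [-0.05187006  0.5170823   0.75788792]
top 518.1230844935577 314.91245800464213 236.84807283573755 [[ 0.20012082 -0.9797601   0.00466989]
 [-0.90277339 -0.18624383 -0.38770277]
 [ 0.38072544  0.07337155 -0.92177262]] [-0.07260055  0.50816289  1.33262378] [-0.03407896 -0.07426558  1.4257313 ]
```

View pics/scene0.png

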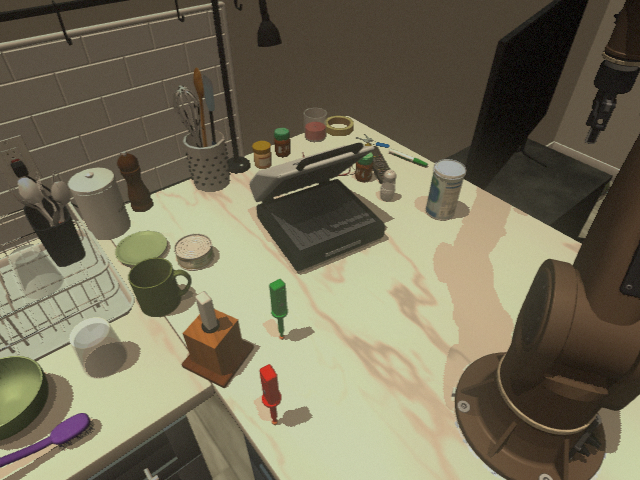

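View pics/top0.png

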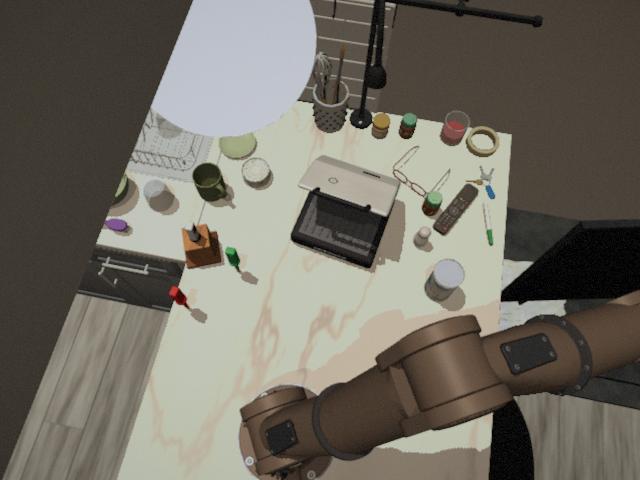

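The scene view shows the press with its open lid at about (320,205), the stand at (218,345) and the look-alikes at (280,305) and (270,390). The top view shows the press at (345,210) and the stand at (200,245). I'll enlarge both to get precise corners.

```bash
python3 - <<'E'
import cv2,pickle,numpy as np
c=pickle.load(open('cap0.pkl','rb'))
def crop(n,x,y,w,h,s): return cv2.resize(c[n]['pixels'][y:y+h,x:x+w,::-1],(w*s,h*s),interpolation=cv2.INTER_CUBIC)
a=np.hstack([crop('top',280,145,130,130,3),crop('top',170,210,100,130,3)])
a=cv2.convertScaleAbs(a,alpha=1.7,beta=15)
cv2.imwrite('pics/c1.png',a)
b=np.hstack([crop('scene',240,135,160,150,3),crop('scene',170,280,100,150,3)])
cv2.imwrite('pics/c2.png',cv2.convertScaleAbs(b,alpha=1.7,beta=15))
E
```

```text
(no output)
```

View pics/c1.png

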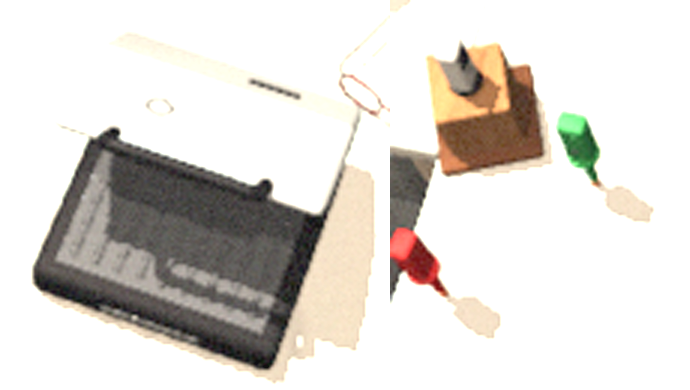

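View pics/c2.png

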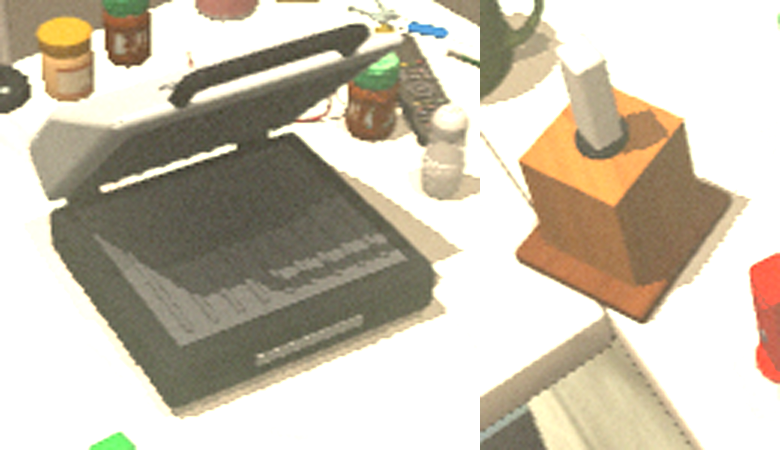

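The enlarged top view shows the lid, its ring (pixel about (333,180)), the handle bar ends at about (317,191) and (368,208), and the base's front corners. The enlarged scene view shows the base's lower corners, the handle ends and the stand's block top.

```bash
cat > h.py <<'E'
import numpy as np,pickle,cv2
from scipy.spatial.transform import Rotation as Ro
def ray(c,p):
    R=np.array(c['R']);d=R.T@np.array([(p[0]-c['cx'])/c['fx'],(p[1]-c['cy'])/c['fy'],1]);return -R.T@np.array(c['t']),d/np.linalg.norm(d)
def plane(c,p,z):
    o,d=ray(c,p);return o+d*(z-o[2])/d[2]
def tri(rs):
    A=sum(np.eye(3)-np.outer(d,d) for o,d in rs);b=sum((np.eye(3)-np.outer(d,d))@o for o,d in rs);x=np.linalg.solve(A,b)
    return x,[np.linalg.norm(np.cross(x-o,d)) for o,d in rs]
def proj(c,X):
    v=np.array(c['R'])@X+np.array(c['t']);return np.array([c['fx']*v[0]/v[2]+c['cx'],c['fy']*v[1]/v[2]+c['cy']])
def wristcam(c,pos,q):
    T=np.array(c['tool_from_camera']);Rw=Ro.from_quat(np.r_[q[1:],q[0]]).as_matrix()
    Rc=Rw@T[:3,:3];t=Rw@T[:3,3]+pos
    c=dict(c);c['R']=Rc.T;c['t']=-Rc.T@t;return c
E
python3 - <<'E'
from h import *
np.set_printoptions(precision=4,suppress=True)
c=pickle.load(open('cap0.pkl','rb'));T,S=c['top'],c['scene']
t1=lambda x,y:(280+x/3,145+y/3); t2=lambda x,y:(170+(x-390)/3,210+y/3)
s1=lambda x,y:(240+x/3,135+y/3); s2=lambda x,y:(170+(x-480)/3,280+y/3)
print('handleL',tri([ray(T,t1(110,136)),ray(S,s1(178,95))]));print('handleR',tri([ray(T,t1(264,188)),ray(S,s1(358,38))]))
for n,p in dict(fl=(175,412),fr=(437,300),bl=(54,240)).items(): print('base',n,plane(S,s1(*p),0))
for n,p in dict(fl=(36,262),fr=(275,352)).items(): print('basetopT',n,plane(T,t1(*p),.05))
for p in [(428,60),(503,47),(512,112),(440,122)]: print('blkT',plane(T,t2(*p),.1))
for p in [(520,158),(597,85),(685,122),(612,207)]: print('blkS',plane(S,s2(*p),.1))
for p in [(517,257),(640,320),(735,200)]: print('foot',plane(S,s2(*p),.012))
for p in [(540,65),(545,155),(443,172)]: print('footT',plane(T,t2(*p),.012))
print('collarS',plane(S,s2(601,136),.103))
print('collarT',plane(T,t2(463,82),.103))
print('spot ray',ray(T,t1(160,106)))
bys=dict(shaker=((423,244),(388,198)),salt=((440,290),(445,215)),green=((238,270),(282,338)),)
for n,(a,b) in bys.items(): print(n,plane(T,a,0),plane(S,b,0))
E
```

```text
handleL (array([0.5882, 0.043 , 0.2346]), [np.float64(0.0012618088184539722), np.float64(0.0012618088184539493)])
handleR (array([ 0.5574, -0.0969,  0.2446]), [np.float64(0.00212448388055107), np.float64(0.002124483880550896)])
base fl [0.5273 0.1013 0.    ]
base fr [ 0.4904 -0.1503 -0.    ]
base bl [0.7618 0.0579 0.    ]
basetopT fl [0.5346 0.1029 0.05  ]
basetopT fr [ 0.49   -0.1373  0.05  ]
blkT [0.4593 0.3965 0.1   ]
blkT [0.4861 0.332  0.1   ]
blkT [0.4249 0.3057 0.1   ]
blkT [0.4022 0.3674 0.1   ]
blkS [0.463  0.4022 0.1   ]
blkS [0.4828 0.3405 0.1   ]
blkS [0.4241 0.3133 0.1   ]
blkS [0.399  0.3772 0.1   ]
foot [0.4647 0.4226 0.012 ]
foot [0.3784 0.385  0.012 ]
foot [0.4134 0.294  0.012 ]
footT [0.5092 0.3177 0.012 ]
footT [0.4187 0.2874 0.012 ]
footT [0.3822 0.3787 0.012 ]
collarS [0.4447 0.3583 0.103 ]
collarT [0.4435 0.3573 0.103 ]
spot ray (array([-0.0341, -0.0743,  1.4257]), array([ 0.4831,  0.0585, -0.8736]))
shaker [ 0.5971 -0.2799  0.    ] [ 0.5957 -0.2673  0.    ]
salt [ 0.4653 -0.3448  0.    ] [ 0.4462 -0.3327  0.    ]
green [0.4073 0.2371 0.    ] [0.4036 0.237  0.    ]
```

Emit:
step_arm --pt "0 0 0.392 0.62 -0.45 -0.3 1" --pt "0 0 0.392 0.62 -0.45 -0.3 1" --pt "0 0 0.392 0.62 -0.45 -0.3 1" --pt "0 0 0.392 0.62 -0.45 -0.3 1" --pt "0 0 0.392 0.62 -0.45 -0.3 1" --pt "0 0 0.392 0.62 -0.45 -0.3 1" --pt "0 0 0.392 0.62 -0.45 -0.3 1" --pt "0 0 0.392 0.62 -0.45 -0.3 1" --pt "0 0 0.392 0.62 -0.45 -0.3 1" --pt "0 0 0.392 0.62 -0.45 -0.3 1"

```text
time: 0.93
tcp_pos: [0.4157, -0.2945, 0.36]
ee_rot: [0.0, 0.996, -0.085, 0.001]
contact_force: [-0.0, -1.4, -0.6]
gripper_width: 0.003
grip_force: 0.0
```

Emit:
step_arm --pt "0 0 0 0.14 -0.7 0 1" --pt "0 0 0 0.14 -0.7 0 1" --pt "0 0 0 0.14 -0.7 0 1" --pt "0 0 0 0.14 -0.7 0 1" --pt "0 0 0 0.14 -0.7 0 1" --pt "0 0 0 0.14 -0.7 0 1" --pt "0 0 0 0.14 -0.7 0 1" --pt "0 0 0 0.14 -0.7 0 1" --pt "0 0 0 0.14 -0.7 0 1" --pt "0 0 0 0.14 -0.7 0 1"

```text
time: 1.77
tcp_pos: [0.5177, -0.0327, 0.3585]
ee_rot: [0.001, 0.996, -0.088, -0.001]
contact_force: [0.1, 0.1, -0.9]
gripper_width: 0.0
grip_force: 0.0
```

```bash
python3 - <<'E'
from h import *
from station import manip
np.set_printoptions(precision=4,suppress=True)
o=manip.observe();w=wristcam(manip.capture('wrist'),o['tcp_pos'],o['ee_rot']);pickle.dump(w,open('w1.pkl','wb'))
print(o['tcp_pos'],o['ee_rot'],-w['R'].T@w['t'],w['fx'])
cv2.imwrite('pics/w1.png',w['pixels'][:,:,::-1])
c=pickle.load(open('cap0.pkl','rb'))['top']
for n,p in dict(mug=(208,180),stand=(200,245),shade=(235,50)).items(): print(n,plane(c,p,.09),plane(c,p,.9))
X=np.array([.985,-.174,0]);Y=np.array([.174,.985,0]);H=np.array([.737,-.0625,.056]);Z=np.array([0,0,1])
for th in np.arange(.6,1.0,.05):
    s,k=np.sin(th),np.cos(th)
    f=lambda a,b,y:H-X*(a*k-b*s)+Z*(a*s+b*k)+Y*y
    print(round(th,2),'spot',proj(c,f(.175,.031,.045)),'bar',proj(c,f(.268,.012,.07)),proj(c,f(.268,.012,-.07)),f(.268,.012,0))
E
```

```text
[ 0.5177 -0.0327  0.3585] [ 0.0006  0.9961 -0.0884 -0.0008] [ 0.5858 -0.0454  0.4934] 358.81744345478165
mug [0.6313 0.3749 0.09  ] [0.2278 0.1025 0.9   ]
stand [0.4291 0.3395 0.09  ] [0.1482 0.0886 0.9   ]
shade [1.1186 0.4235 0.09  ] [0.4196 0.1216 0.9   ]
0.6 spot [332.8085 191.763 ] bar [312.2851 209.8359] [363.3258 228.1378] [ 0.5258 -0.0252  0.2172]
0.65 spot [333.7305 188.7422] bar [313.48   205.3457] [364.7976 223.6744] [ 0.534  -0.0266  0.2277]
0.7 spot [334.6917 185.6729] bar [314.7601 200.7188] [366.3357 219.0643] [ 0.5427 -0.0282  0.2378]
0.75 spot [335.6892 182.5652] bar [316.1217 195.9712] [367.9352 214.3235] [ 0.5519 -0.0298  0.2475]
0.8 spot [336.7196 179.4295] bar [317.5605 191.1199] [369.5905 209.4687] [ 0.5616 -0.0315  0.2566]
0.85 spot [337.7797 176.2763] bar [319.0718 186.1827] [371.2958 204.5179] [ 0.5717 -0.0333  0.2653]
0.9 spot [338.8659 173.1166] bar [320.6501 181.1782] [373.0447 199.4898] [ 0.5822 -0.0351  0.2734]
0.95 spot [339.9745 169.961 ] bar [322.2899 176.1259] [374.8307 194.4038] [ 0.5931 -0.0371  0.281 ]
```

View pics/w1.png

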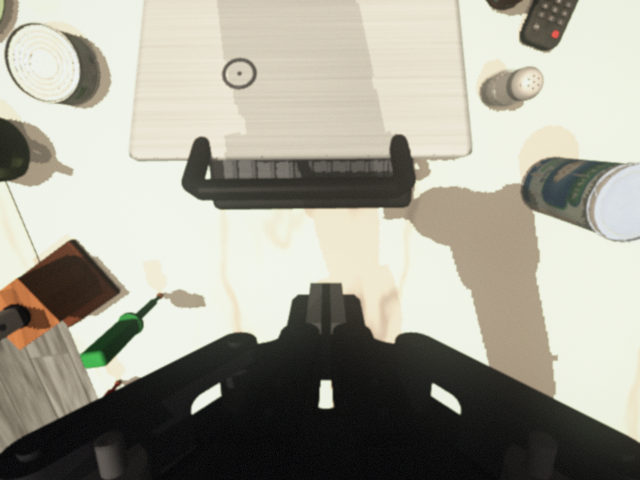

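The wrist view shows the ring at (239,73), the handle bar from (185,187) to (413,187), and the closed fingers at (325,290). I'll fit the press pose and lid angle from these matched points.

```bash
cat > fit.py <<'E'
from h import *
def local(p,a,b,y):
    x,y0,psi,th=p;X=np.array([np.cos(psi),np.sin(psi),0]);Y=np.array([-X[1],X[0],0]);Z=np.array([0,0,1.])
    s,k=np.sin(th),np.cos(th)
    return np.array([x,y0,.056])+X*.115-X*(a*k-b*s)+Z*(a*s+b*k)+Y*y
def base(p,a,b,z): return local((*p[:3],0),.115-a,z-.056,b)
E
python3 - <<'E'
from fit import *
from scipy.optimize import least_squares
np.set_printoptions(precision=4,suppress=True)
c=pickle.load(open('cap0.pkl','rb'));T,S=c['top'],c['scene'];W=pickle.load(open('w1.pkl','rb'))
t1=lambda x,y:(280+x/3,145+y/3);s1=lambda x,y:(240+x/3,135+y/3)
obs=[(T,t1(160,106),local,(.175,.031,.045)),(W,(239,73),local,(.175,.031,.045)),
(W,(190,187),local,(.268,.012,.065)),(W,(409,187),local,(.268,.012,-.065)),
(W,(131,157),local,(.230,.006,.125)),(W,(470,155),local,(.230,.006,-.125)),
(T,t1(110,138),local,(.268,.012,.065)),(T,t1(263,190),local,(.268,.012,-.065)),
(S,s1(175,412),base,(-.115,.125,0)),(S,s1(437,300),base,(-.115,-.125,0)),(S,s1(54,240),base,(.115,.125,0))]
f=lambda p:np.concatenate([proj(C,g(p,*a))-np.array(px) for C,px,g,a in obs])
r=least_squares(f,[.623,-.043,-.175,.8],loss='soft_l1')
p=r.x;print(p);print(f(p).reshape(-1,2))
np.save('press.npy',p)
for th in [p[3],.6,.4,.2,0]: print(th,'bar',local((*p[:3],th),.268,.012,0))
print('spot shut',local((*p[:3],0),.175,.031,.045))
E
```

```text
[ 0.6133 -0.0338 -0.1717  0.8303]
[[ 0.0837  0.0119]
 [ 2.6847  0.2163]
 [ 9.5424  1.3013]
 [-7.8099  0.2332]
 [-3.3074 -4.2003]
 [ 7.5822 -4.0617]
 [-0.4947  0.8487]
 [-2.9565  0.4938]
 [-1.0821  3.0046]
 [-0.2578  4.6128]
 [-0.8486  4.3875]]
0.8302763027317019 bar [ 0.5571 -0.0241  0.2619]
0.6 bar [ 0.5153 -0.0168  0.2172]
0.4 bar [ 0.4879 -0.0121  0.1714]
0.2 bar [ 0.4701 -0.009   0.121 ]
0 bar [ 0.4625 -0.0077  0.068 ]
spot shut [0.5618 0.0208 0.087 ]
```

Emit:
step_arm --pt "0 0 0 0.093 -0.037 0.1 1" --pt "0 0 0 0.093 -0.037 0.16 1" --pt "0 0 0 0.093 -0.037 0.17 1" --pt "0 0 0 0.093 -0.037 0.18 1" --pt "0 0 0 0.093 -0.037 0.19 1" --pt "0 0 0 0.093 -0.037 0.195 1" --pt "0 0 0 0.093 -0.037 0.2 1" --pt "0 0 0 0.093 -0.037 0.2 1"

```text
time: 2.48
tcp_pos: [0.5573, -0.023, 0.2802]
ee_rot: [0.0, 0.996, -0.088, 0.001]
contact_force: [-0.1, 0.2, -0.3]
gripper_width: -0.0
grip_force: 0.0
```

Emit:
step_arm --pt "0 0 0 -0.013 0 0.015 1" --pt "0 0 0 -0.026 0 0.03 1" --pt "0 0 0 -0.04 0 0.044 1" --pt "0 0 0 -0.055 0 0.06 1" --pt "0 0 0 -0.07 0 0.077 1" --pt "0 0 0 -0.085 0 0.094 1" --pt "0 0 0 -0.085 0 0.094 1"

```text
time: 3.07
tcp_pos: [0.5215, -0.0164, 0.241]
ee_rot: [0.0, 0.996, -0.087, -0.001]
contact_force: [-0.4, 0.1, -0.3]
gripper_width: 0.004
grip_force: 0.0
```

```bash
python3 - <<'E'
from h import *
from station import manip
o=manip.observe();w=wristcam(manip.capture('wrist'),o['tcp_pos'],o['ee_rot']);pickle.dump(w,open('w2.pkl','wb'))
print(o['tcp_pos'],o['contact_force'])
cv2.imwrite('pics/w2.png',w['pixels'][:,:,::-1])
E
```

```text
[ 0.52146318 -0.01636682  0.24095921] [-0.38186759  0.12520872 -0.25872598]
```

View pics/w2.png

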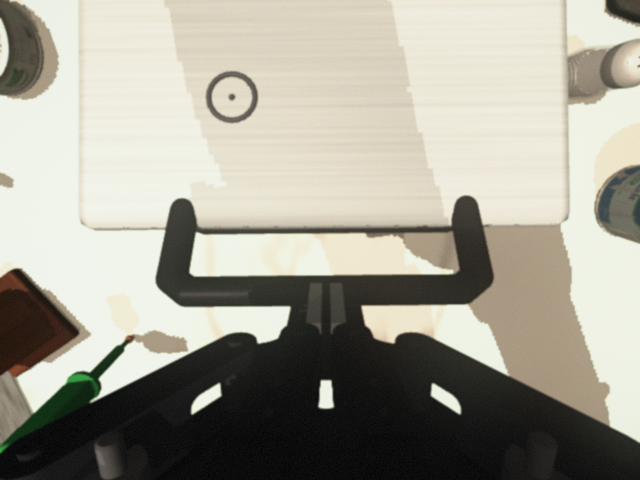

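The fingertips are right at the bar, which runs along row 288 at columns 165–490. The ring is at (232,97). I'll check the lid angle from this view.

```bash
python3 - <<'E'
from fit import *
from scipy.optimize import least_squares
np.set_printoptions(precision=4,suppress=True)
W=pickle.load(open('w2.pkl','rb'));W1=pickle.load(open('w1.pkl','rb'));c=pickle.load(open('cap0.pkl','rb'));T=c['top']
p=np.load('press.npy')
for th in (.85,.8,.75,.7,.65,.6):
  q=(*p[:3],th);print(th,*[proj(W,local(q,*a)) for a in((.175,.031,.045),(.268,.012,.07),(.268,.012,-.07),(.23,.006,.125),(.23,.006,-.125))],local(q,.268,.012,0))
# triangulate ring w1,w2,top ; bar mid w1,w2
print(tri([ray(W,(232,97)),ray(W1,(239,73)),ray(T,(333.3,180.3))]))
print(tri([ray(W,(326,288)),ray(W1,(300,187))]))
for a,b in (((165,290),(190,187)),((487,288),(409,187)),((81,224),(131,157)),((567,218),(470,155))): print(tri([ray(W,a),ray(W1,b)]))
E
```

```text
0.85 [217.919   18.4745] [107.7372 230.5157] [547.6107 229.3287] [  6.3331 158.6985] [647.95  156.941] [ 0.5612 -0.0248  0.2653]
0.8 [222.5835  41.5035] [127.1502 252.6369] [527.9501 251.5603] [ 27.0203 178.8252] [627.1442 177.1882] [ 0.5511 -0.023   0.2566]
0.75 [227.0355  62.1912] [143.8713 269.5798] [511.0049 268.5972] [ 45.7186 195.4815] [608.3312 193.9521] [ 0.5414 -0.0214  0.2475]
0.7 [231.2689  80.676 ] [158.3709 282.3889] [496.3013 281.4869] [ 62.6406 209.156 ] [591.2985 207.723 ] [ 0.5322 -0.0198  0.2378]
0.65 [235.2819  97.103 ] [171.0209 291.8714] [483.4644 291.0391] [ 77.9766 220.2658] [575.8559 218.9194] [ 0.5235 -0.0182  0.2277]
0.6 [239.0762 111.6192] [182.1185 298.6573] [472.1949 297.8857] [ 91.8957 229.1667] [561.834  227.8982] [ 0.5153 -0.0168  0.2172]
(array([0.6202, 0.0023, 0.2444]), [np.float64(0.012437970249483468), np.float64(0.013157699588181462), np.float64(0.0027408087626580274)])
(array([ 0.5642, -0.0268,  0.3168]), [np.float64(0.0021933111890121855), np.float64(0.0021933111890121986)])
(array([0.5689, 0.0183, 0.308 ]), [np.float64(0.009761547935008618), np.float64(0.009761547935008566)])
(array([ 0.5419, -0.0805,  0.274 ]), [np.float64(0.011463836050305818), np.float64(0.011463836050305933)])
(array([0.5849, 0.0708, 0.2545]), [np.float64(0.013534667548869976), np.float64(0.013534667548869969)])
(array([ 0.5434, -0.1423,  0.214 ]), [np.float64(0.01296818386548992), np.float64(0.012968183865489948)])
```

The lid already follows (about 0.65 rad) just as the arc predicts, so I'll carry on along it.

Emit:
step_arm --pt "0 0 0 -0.013 0 0.016 1" --pt "0 0 0 -0.026 0 0.032 1" --pt "0 0 0 -0.04 0 0.049 1" --pt "0 0 0 -0.052 0 0.068 1" --pt "0 0 0 -0.064 0 0.087 1" --pt "0 0 0 -0.075 0 0.106 1" --pt "0 0 0 -0.085 0 0.126 1" --pt "0 0 0 -0.095 0 0.146 1" --pt "0 0 0 -0.104 0 0.167 1" --pt "0 0 0 -0.112 0 0.188 1" --pt "0 0 0 -0.12 0 0.209 1" --pt "0 0 0 -0.127 0 0.23 1" --pt "0 0 0 -0.133 0 0.252 1" --pt "0 0 0 -0.138 0 0.273 1" --pt "0 0 0 -0.143 0 0.295 1" --pt "0 0 0 -0.147 0 0.317 1" --pt "0 0 0 -0.15 0 0.339 1" --pt "0 0 0 -0.153 0 0.36 1" --pt "0 0 0 -0.153 0 0.36 1"

```text
time: 4.7
tcp_pos: [0.4628, -0.0061, 0.0961]
ee_rot: [0.0, 0.996, -0.087, -0.001]
contact_force: [-0.2, -0.1, 0.3]
gripper_width: -0.001
grip_force: 0.0
```

Emit:
step_arm --pt "0 0 0 0 0 0.008 1" --pt "0 0 0 0 0 0.016 1" --pt "0 0 0 0 0 0.024 1" --pt "0 0 0 0 0 0.03 1" --pt "0 0 0 0 0 0.033 1" --pt "0 0 0 0 0 0.033 1"

```text
time: 5.2
tcp_pos: [0.4636, -0.006, 0.0843]
ee_rot: [-0.0, 0.996, -0.087, 0.0]
contact_force: [0.5, -0.8, 0.2]
gripper_width: 0.001
grip_force: 0.0
```

Emit:
step_arm --pt "0 0 0 0 0 0.003 1" --pt "0 0 0 0 0 0.006 1" --pt "0 0 0 0 0 0.008 1" --pt "0 0 0 0 0 0.008 1"

```text
time: 5.53
tcp_pos: [0.4639, -0.006, 0.0825]
ee_rot: [0.0, 0.996, -0.087, 0.001]
contact_force: [-6.3, -0.1, 21.8]
gripper_width: -0.003
grip_force: 10.6
```

```bash
python3 - <<'E'
from fit import *
from station import manip
np.set_printoptions(precision=4,suppress=True)
o=manip.observe();S=manip.capture('scene');T=manip.capture('top')
W=wristcam(manip.capture('wrist'),o['tcp_pos'],o['ee_rot'])
print(o['tcp_pos'],o['contact_force'])
cr=lambda c,x,y,w,h:cv2.resize(c['pixels'][y:y+h,x:x+w,::-1],(400,300),interpolation=cv2.INTER_CUBIC)
im=np.vstack([np.hstack([cr(S,240,135,160,120),cr(T,280,140,160,120)]),np.hstack([cr(W,0,0,640,480),cr(W,140,200,320,240)])])
cv2.imwrite('pics/q3.png',cv2.convertScaleAbs(im,alpha=1.4));pickle.dump((S,T,W),open('c3.pkl','wb'))
E
```

```text
[ 0.4639 -0.006   0.0825] [-6.2849 -0.0729 21.7997]
```

View pics/q3.png

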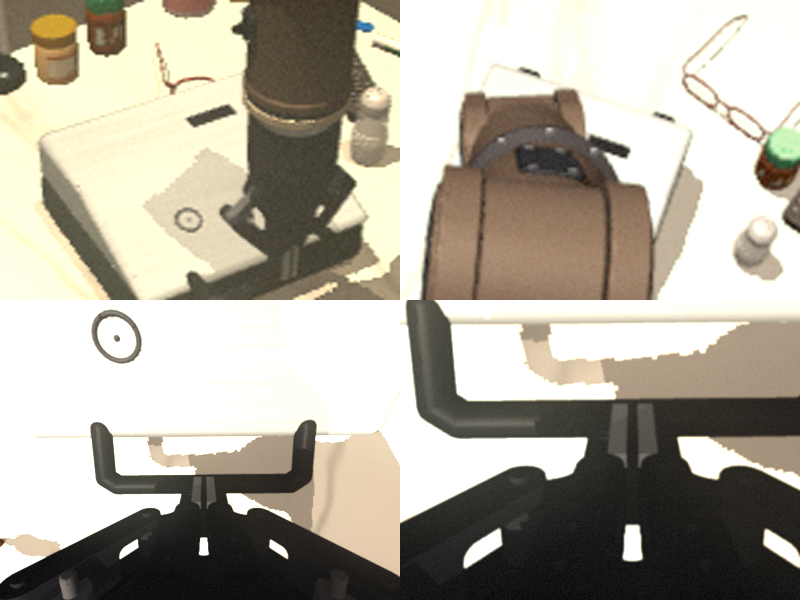

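The lid is shut: 22 N at the bar, with TCP z matching the shut height, and the scene view shows the lid flat on the base. The ring is at scene pixel (316,223) and wrist pixel (187,61). Now I'll lift and go to look at the stand.

Emit:
step_arm --pt "0 0 0 0 0 -0.1 1" --pt "0 0 0 0 0 -0.2 0.5" --pt "0 0 0 0 0 -0.3 0" --pt "0 0 0 0 0 -0.4 -0.5" --pt "0 0 0 -0.1 -0.2 -0.5 -1" --pt "0 0 0 -0.39 -0.885 -0.644 -1" --pt "0 0 0 -0.39 -0.885 -0.644 -1" --pt "0 0 0 -0.39 -0.885 -0.644 -1" --pt "0 0 0 -0.39 -0.885 -0.644 -1" --pt "0 0 0 -0.39 -0.885 -0.644 -1" --pt "0 0 0 -0.39 -0.885 -0.644 -1" --pt "0 0 0 -0.39 -0.885 -0.644 -1" --pt "0 0 0 -0.39 -0.885 -0.644 -1" --pt "0 0 0 -0.39 -0.885 -0.644 -1" --pt "0 0 0 -0.39 -0.885 -0.644 -1" --pt "0 0 0 -0.39 -0.885 -0.644 -1" --pt "0 0 0 -0.39 -0.885 -0.644 -1"

```text
time: 7.1
tcp_pos: [0.3719, 0.369, 0.3385]
ee_rot: [0.001, 0.996, -0.088, 0.0]
contact_force: [0.5, -0.2, -0.0]
gripper_width: 0.998
grip_force: 0.0
```

```bash
python3 - <<'E'
from fit import *
from station import manip
np.set_printoptions(precision=4,suppress=True)
S,T,W=pickle.load(open('c3.pkl','rb'))
print('ring',tri([ray(S,(315.6,222.6)),ray(W,(187,61))]),plane(S,(315.6,222.6),.087),plane(W,(187,61),.087))
o=manip.observe();W=wristcam(manip.capture('wrist'),o['tcp_pos'],o['ee_rot']);T=manip.capture('top');pickle.dump((W,T),open('w4.pkl','wb'))
print(o['tcp_pos'],o['ee_rot'],o['contact_force'])
cv2.imwrite('pics/w4.png',W['pixels'][:,:,::-1])
X=np.array([.444,.356,.181]);print(proj(W,X),proj(W,np.array([.444,.356,.1])))
E
```

```text
ring (array([0.5629, 0.0219, 0.0864]), [np.float64(0.0009479529584389583), np.float64(0.0009479529584391329)]) [0.5612 0.0221 0.087 ] [0.5635 0.0223 0.087 ]
[0.3719 0.369  0.3385] [ 0.0005  0.9962 -0.0876  0.0001] [ 0.5416 -0.1739 -0.0195]
[324.6741 131.2206] [324.7946 132.4716]
```

View pics/w4.png

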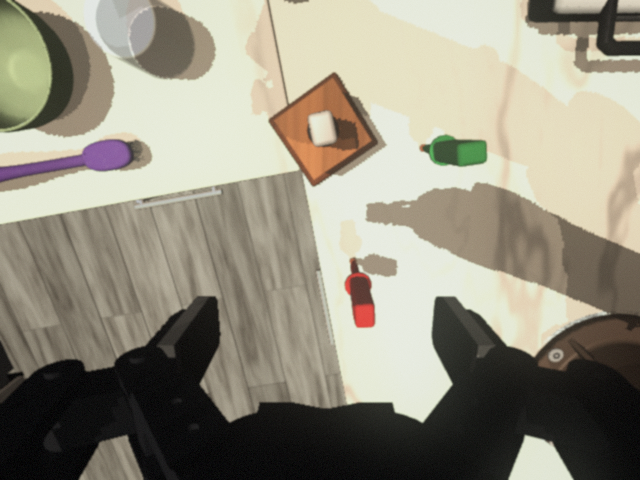

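The wrist view shows the stand top centred near (324,129) with the probe's white handle at (322,128), slightly rotated. The green and red look-alikes are well clear at (455,150) and (360,300).

```bash
python3 - <<'E'
from fit import *
np.set_printoptions(precision=4,suppress=True)
W,T=pickle.load(open('w4.pkl','rb'))
im=W['pixels'][70:190,265:385]
h=cv2.cvtColor(im,cv2.COLOR_RGB2HSV)
m=((h[...,1]<70)&(h[...,2]>110)).astype(np.uint8)
n,l,st,ce=cv2.connectedComponentsWithStats(m)
i=l[58,57];print(st[i],ce[i])
cn,_=cv2.findContours((l==i).astype(np.uint8),0,2)
r=cv2.minAreaRect(cn[0]);print(r)
b=cv2.boxPoints(r)+[265,70];P=np.array([plane(W,q,.181) for q in b]);print(P)
print('c',P.mean(0));
for k in range(2): e=P[k+1]-P[k];print(np.linalg.norm(e),np.arctan2(e[1],e[0]))
big=cv2.resize(im[20:95,25:100],(600,600),interpolation=cv2.INTER_CUBIC)[:,:,::-1].copy();cv2.imwrite('pics/p5.png',big)
E
```

```text
[ 43  41  29  35 795] [56.8931 58.2553]
((56.653846740722656, 58.26922607421875), (33.33973693847656, 25.102861404418945), 78.69007110595703)
[[0.4588 0.368  0.181 ]
 [0.459  0.3486 0.181 ]
 [0.4342 0.3477 0.181 ]
 [0.4338 0.3675 0.181 ]]
c [0.4464 0.3579 0.181 ]
0.01931830076179456 -1.559353728606567
0.02484316349239034 -3.1041449648906982
```

View pics/p5.png

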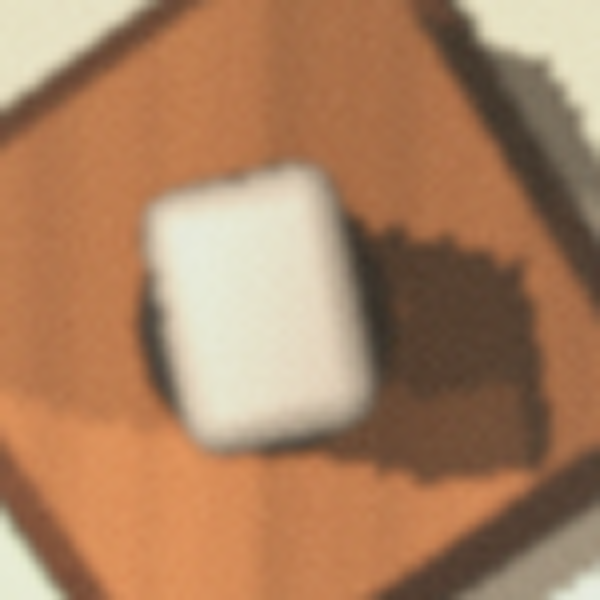

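Emit:
step_arm --pt "0 0 -0.127 0.188 -0.005 0.1 -1" --pt "0 0 -0.127 0.188 -0.005 0.15 -1" --pt "0 0 -0.127 0.188 -0.005 0.196 -1" --pt "0 0 -0.127 0.188 -0.005 0.196 -1" --pt "0 0 -0.127 0.188 -0.005 0.196 -1" --pt "0 0 -0.127 0.188 -0.005 0.196 -1"

```text
time: 7.7
tcp_pos: [0.4459, 0.3585, 0.2617]
ee_rot: [-0.0, 1.0, 0.012, 0.0]
contact_force: [-0.7, 0.3, 0.4]
gripper_width: 1.0
grip_force: 0.0
```

Well aligned. I'll descend 125 mm and close.

Emit:
step_arm --pt "0 0 0 0 0 0.08 -1" --pt "0 0 0 0 0 0.16 -1" --pt "0 0 0 0 0 0.24 -1" --pt "0 0 0 0 0 0.29 -1" --pt "0 0 0 0 0 0.313 -1" --pt "0 0 0 0 0 0.313 -1" --pt "0 0 0 0 0 0.313 1" --pt "0 0 0 0 0 0.313 1" --pt "0 0 0 0 0 0.313 1" --pt "0 0 0 0 0 0.313 1" --pt "0 0 0 0 0 0.313 1" --pt "0 0 0 0 0 0.313 1" --pt "0 0 0 0 0 0.313 1" --pt "0 0 0 0 0 0.313 1" --pt "0 0 0 0 0 0.313 1" --pt "0 0 0 0 0 0.313 1"

```text
time: 9.03
tcp_pos: [0.4463, 0.3588, 0.1361]
ee_rot: [-0.0, 1.0, 0.012, 0.0]
contact_force: [-0.3, -1.5, 6.8]
gripper_width: 0.231
grip_force: 58.8
```

Emit:
step_arm --pt "0 0 0 0 0 -0.02 1" --pt "0 0 0 0 0 -0.06 1" --pt "0 0 0 0 0 -0.12 1" --pt "0 0 0 0 0 -0.2 1" --pt "0 0 0 0 0 -0.28 1" --pt "0 0 0 0 0 -0.36 1" --pt "0 0 0 0 0 -0.44 1" --pt "0 0 0 0 0 -0.47 1" --pt "0 0 0 0 0 -0.47 1" --pt "0 0 0 0 0 -0.47 1"

```text
time: 9.87
tcp_pos: [0.4459, 0.3586, 0.3237]
ee_rot: [-0.0, 1.0, 0.012, 0.0]
contact_force: [0.2, -0.5, -2.5]
gripper_width: 0.229
grip_force: 58.6
```

```bash
python3 - <<'E'
from fit import *
from station import manip
np.set_printoptions(precision=4,suppress=True)
o=manip.observe();W=wristcam(manip.capture('wrist'),o['tcp_pos'],o['ee_rot']);S=manip.capture('scene');T=manip.capture('top')
pickle.dump((W,S,T,o),open('w6.pkl','wb'))
R=Ro.from_quat(np.r_[o['ee_rot'][1:],o['ee_rot'][0]]).as_matrix()
print(o['tcp_pos'],o['ee_rot'],o['contact_force'],o['gripper_width'])
tip=o['tcp_pos']+R@[0,0,.12];top=o['tcp_pos']+R@[0,0,-.045]
print('scene px tip',proj(S,tip),'W',proj(W,tip),'S collar',proj(S,o['tcp_pos']+R@[0,0,.033]))
a=proj(S,tip).astype(int)
cr=lambda I,x,y,w,h:cv2.resize(I['pixels'][max(y,0):y+h,max(x,0):x+w,::-1],(400,480),interpolation=cv2.INTER_CUBIC)
im=np.hstack([cr(S,a[0]-60,a[1]-104,100,120),cv2.resize(W['pixels'][:,:,::-1],(400,300))[:, :].copy() if 0 else cv2.resize(W['pixels'][120:480,170:470,::-1],(400,480))])
cv2.imwrite('pics/p6.png',cv2.convertScaleAbs(im,alpha=1.3)); print(a)
E
```

```text
[0.4459 0.3586 0.3237] [-0.0003  0.9999  0.0122  0.0004] [ 0.1909 -0.4748 -2.5384] 0.22899468661657565
scene px tip [199.9469 287.5854] W [324.6173 234.0894] S collar [189.8997 249.2678]
[199 287]
```

View pics/p6.png

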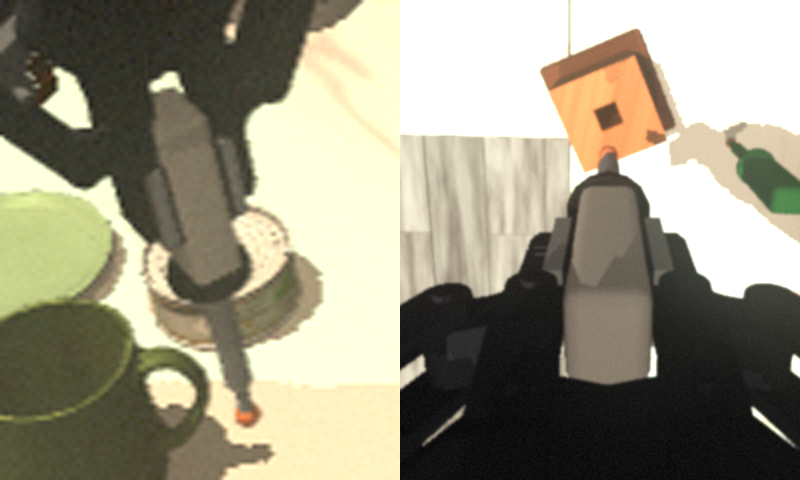

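The probe is held straight: its tip is at scene (201,289) and wrist (326,234), within 2 px of the prediction. I'll compute the hover pose.

```bash
cat > goto.py <<'E'
from fit import *
from station import manip
import sys
np.set_printoptions(precision=4,suppress=True)
spot=np.array([.5625,.0217,.0867]);psi=-.1717;th=np.radians(20)
X=np.array([np.cos(psi),np.sin(psi),0]);Y=np.array([-X[1],X[0],0]);n=-X*np.sin(th)+np.array([0,0,np.cos(th)])
Rt=np.c_[np.cross(-Y,-n),-Y,-n]
def go(h,off=.12):
    o=manip.observe();q=o['ee_rot'];R=Ro.from_quat(np.r_[q[1:],q[0]]).as_matrix()
    tcp=spot+n*(h+off)
    print('h',h,'tcp',tcp,'turn',Ro.from_matrix(R.T@Rt).as_rotvec()/(np.pi/2),'shift',R.T@(tcp-o['tcp_pos'])/.4, 'F',o['contact_force'],'tipnow-spot (Rt frame)',Rt.T@(o['tcp_pos']+R@[0,0,off]-spot))
if __name__=='__main__':
    for a in sys.argv[1:]: go(float(a))
E
python3 goto.py .04
```

```text
h 0.04 tcp [0.5086 0.031  0.2371] turn [-0.0204  0.2227  0.1239] shift [0.1382 0.8203 0.2128] F [-0.2358  0.3678 -1.298 ] tipnow-spot (Rt frame) [-0.1232 -0.311  -0.1672]
```

Emit:
step_arm --pt "0 0 0 0.02 0.1 0 1" --pt "0 0 0 0.03 0.19 0 1" --pt "-0.005 0.05 0.03 0.05 0.28 0 1" --pt "-0.01 0.1 0.06 0.06 0.37 0 1" --pt "-0.014 0.15 0.08 0.08 0.46 0 1" --pt "-0.018 0.19 0.1 0.1 0.55 0 1" --pt "-0.02 0.223 0.124 0.11 0.64 0.02 1" --pt "-0.02 0.223 0.124 0.12 0.72 0.05 1" --pt "-0.02 0.223 0.124 0.138 0.79 0.1 1" --pt "-0.02 0.223 0.124 0.138 0.82 0.15 1" --pt "-0.02 0.223 0.124 0.138 0.82 0.2 1" --pt "-0.02 0.223 0.124 0.138 0.82 0.213 1" --pt "-0.02 0.223 0.124 0.138 0.82 0.213 1" --pt "-0.02 0.223 0.124 0.138 0.82 0.213 1"

```text
time: 11.18
tcp_pos: [0.5091, 0.0327, 0.2381]
ee_rot: [0.013, 0.981, -0.084, 0.174]
contact_force: [0.9, 0.3, -0.2]
gripper_width: 0.226
grip_force: 58.9
```

```bash
python3 - <<'E'
from goto import *
go(.01)
o=manip.observe();W=wristcam(manip.capture('wrist'),o['tcp_pos'],o['ee_rot']);S=manip.capture('scene')
pickle.dump((W,S,o),open('w7.pkl','wb'))
tip=spot+n*.04
print('pred tip S',proj(S,tip),'W',proj(W,tip),'spot S',proj(S,spot),'W',proj(W,spot))
def cr(I,p,w=100): x,y=(int(v) for v in p); x-=w//2;y-=w//2; print('origin',x,y); return cv2.resize(I['pixels'][y:y+w,x:x+w,::-1],(400,400),interpolation=cv2.INTER_CUBIC)
cv2.imwrite('pics/p7.png',np.hstack([cr(S,proj(S,spot)),cr(W,proj(W,spot))]))
E
```

```text
h 0.01 tcp [0.5187 0.0293 0.2089] turn [-0.002  -0.0007  0.    ] shift [-0.0014  0.0046  0.0772] F [ 0.854   0.2829 -0.1769] tipnow-spot (Rt frame) [ 0.0007 -0.0021 -0.0409]
pred tip S [318.3366 213.0553] W [327.455  235.0246] spot S [315.3984 222.3441] W [327.3682 222.6409]
origin 265 172
origin 277 172
```

View pics/p7.png

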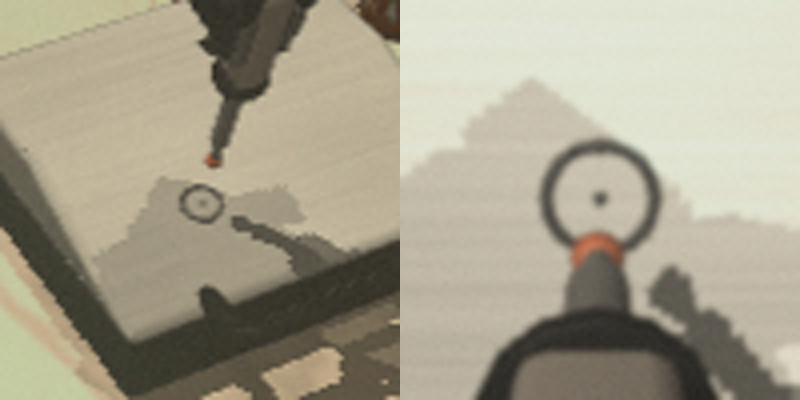

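The views agree: the ring is at scene (316,223) and wrist (327,222), and the tip is about 2 mm off laterally. I'll fix that and descend along the normal.

Emit:
step_arm --pt "-0.002 0 0 -0.0015 0.0045 0.03 1" --pt "-0.002 0 0 -0.0015 0.0045 0.06 1" --pt "-0.002 0 0 -0.0015 0.0045 0.08 1" --pt "-0.002 0 0 -0.0015 0.0045 0.09 1" --pt "-0.002 0 0 -0.0015 0.0045 0.095 1" --pt "-0.002 0 0 -0.0015 0.0045 0.1 1" --pt "-0.002 0 0 -0.0015 0.0045 0.104 1" --pt "-0.002 0 0 -0.0015 0.0045 0.108 1" --pt "-0.002 0 0 -0.0015 0.0045 0.112 1" --pt "-0.002 0 0 -0.0015 0.0045 0.115 1" --pt "-0.002 0 0 -0.0015 0.0045 0.118 1" --pt "-0.002 0 0 -0.0015 0.0045 0.118 1" --pt "-0.002 0 0 -0.0015 0.0045 0.118 1" --pt "-0.002 0 0 -0.0015 0.0045 0.118 1" --pt "-0.002 0 0 -0.0015 0.0045 0.118 1"

```text
time: 12.53
tcp_pos: [0.5245, 0.0278, 0.1938]
ee_rot: [0.015, 0.981, -0.085, 0.174]
contact_force: [-1.0, 0.3, 1.3]
gripper_width: 0.229
grip_force: 59.2
```

```bash
python3 - <<'E'
from goto import *
F=[]
for i in range(12): S=manip.capture('scene');F.append(manip.observe()['contact_force']@n)
print('Fn',np.round(F,1),np.mean(F));go(-.006)
o=manip.observe();W=wristcam(manip.capture('wrist'),o['tcp_pos'],o['ee_rot'])
def cr(I,p,w=80): x,y=(int(v) for v in p); x-=w//2;y-=w//2; print('origin',x,y); return cv2.resize(I['pixels'][y:y+w,x:x+w,::-1],(400,400),interpolation=cv2.INTER_CUBIC)
R=Rt
print('ball S',proj(S,spot+n*.005),'collar bottom S',proj(S,spot+n*.078),'collar if 0/12',proj(S,spot+n*.084),proj(S,spot+n*.072),'spotW',proj(W,spot))
cv2.imwrite('pics/p8.png',np.hstack([cr(S,proj(S,spot+n*.02)),cr(W,proj(W,spot))]))
E
```

```text
Fn [1.2 1.4 1.2 1.2 2.2 1.6 2.3 1.7 2.7 1.7 0.9 1.6] 1.636948133457607
h -0.006 tcp [0.5241 0.0284 0.1938] turn [ 0.0001 -0.0015 -0.0007] shift [-0.001  -0.0013 -0.0008] F [0.332 1.402 1.715] tipnow-spot (Rt frame) [0.0007 0.0005 0.0063]
ball S [315.7551 221.2164] collar bottom S [321.3184 203.6286] collar if 0/12 [321.8075 202.0825] [320.8345 205.1584] spotW [323.8344 237.6246]
origin 276 177
origin 283 197
```

View pics/p8.png

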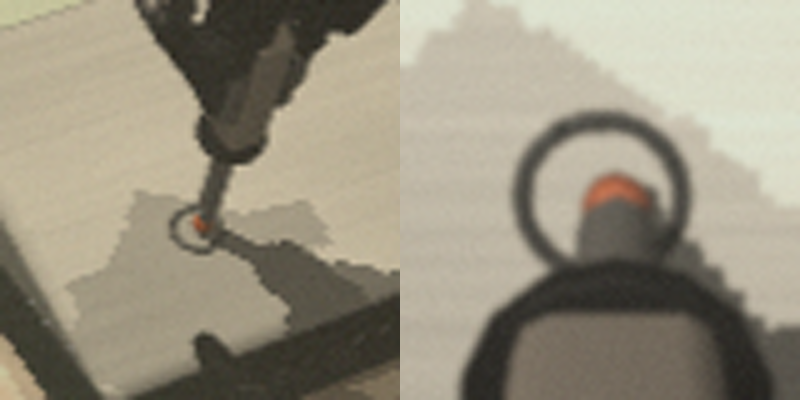

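The tip sits inside the ring, about 2 mm off centre at wrist (617,205) against a ring centre of (603,197). The force is about 2 N, which means it is roughly half pressed. I'll hand it in.

```bash
python3 -c "
from station import manip
print(manip.sign_off())"
```

```text
the job is handed in; nothing more can be done
None
```

The lid is shut and the job is handed in with the thermometer held square to the slope inside the ring, about 2 mm off centre by camera and pressed in roughly half way (estimated from about 2 N of contact force); no judging result was returned.

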